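Pack the scale check-weight set into its caddy

ROBOT

A 6-joint arm with a two-finger parallel gripper is mounted at the origin on a cart in front of the work surface, level with it; the furniture and walls round the work are solid. World frame = base frame: x ahead of the robot, y to its left, z up, the work surface at z = 0. Lengths are in m, angles in rad, forces in N, time in s.
With the tool pointing down it reaches from about 0.3 to 0.85 m from the base axis. Payload 4.2 kg.
Tool frame: the origin (TCP) lies midway between the tips of the shut fingers; the grasp point (between the pads) lies 19 mm behind it; z points along the fingers, y is the line along which they close (so a half turn about z gives the same grasp; the last joint's range is limited). The gripper opens to 91 mm and grips with 3 to 60 N. Pads are 32 mm wide; open, the fingers measure 118 mm over their backs; the gripper's body (76 mm by 178 mm) begins 60 mm behind the grasp point.
Start: joints at [1.252, 0.32, 1.565, -0, 1.257, -0.02], TCP at [0.169, 0.55, 0.214] pointing down, gripper open.
Joint ranges: [-3.11, 3.11], [-0.84, 2.01], [0.21, 2.61], [-1.34, 4.49], [0.05, 2.63], [-2.56, 2.56]. Speed limits (rad/s): [2.57, 2.57, 3.14, 3.14, 3.14, 3.14].

INTERFACE

Orientations are given as a rotation vector (axis times angle).
In Python, from cell import manip gives the robot as it stands.
- The arm moves only by the tool play_rows, never from a script. Its argument "commands" is a list of rows, each a list of 5 numbers: the shift along the tool's x, y, z in units of 1 m (1.0 is 1 m), then the turn about the tool's z in units of 90 degrees (1.0 is 90 degrees), then the opening, from -1 (shut) to 1 (fully open). In form: [[tx, ty, tz, yaw, hand], ...]. A call has 1 to 12 rows; each row shifts and turns the commanded pose from where the row before left it, along the tool's axes as they then stand; what a row does not reach is not made up. A row lasts 1/10 s, in which the tool goes at most 50 mm and 8.59 degrees, less where a joint would pass 70% of its speed; a pose out of reach is approached as far as the arm can. A call with a number of a shift or a turn outside -1 to 1 is refused whole. A call with a gripper value outside its range is refused whole. The fingers move at their own pace and stop on an object; "grip_force" is the grip in N (left out, the last holds). Time passes only in rows, so rows that do not move let the fingers close. It gives the time, the measured TCP pose, the force, the opening and the grip force at its end, in the units of the state.
- manip.sense(): the state, without advancing time (a new reading comes with each control period).
- manip.snapshot(name): name is "scene" or "top"; returns (picture, depth): 400x640x3 uint8, blue, green, red; 400x640 float32, m along the optical axis (not along the pixel's ray), 0 where there is no reading.
- manip.camera_model(name): a dict with "mtx" (3x3 intrinsics, pixels), "eye" and "rotation" of the camera in the world. Camera axes: x right, y up, looking along -z (the intrinsics and any distortion apply to the point x, -y, -z); pixel columns grow to the right and rows downward; lengths in m; the calibration is good to about 2 mm. A picture is of the moment at which its call begins. camera_model takes no time and is no camera call.
- manip.close_job(): hands the job in; it is judged then, once.
The state is a dict: "time_s": time; "qpos": joint angles; "joint_velocities": joint speeds; "tau": joint torques, N m; "tool_pos": TCP position; "orientation": TCP orientation; "force": force on the tool from outside, world axes, zero at the start; "torque": the same for the moment, N m; "finger_gap": finger opening in m; "grasp_force": force on a finger pad.
Only numpy, scipy, OpenCV 4.12 (cv2) and the standard library are available. Lean on these libraries where they do the work, as an engineer would, in place of code of your own. Each camera call takes 0.05 s, during which the arm holds its last target. There are 200 camera calls.

TASK

Put the scale's check-weight set away in its wooden caddy: seat each of the three brass weights upright in the round well of its own size (smallest in the narrowest, largest in the widest) and lay the tweezers flat and lengthwise in the long open bay. The brass burner cap with the hexagon nut and the single thin steel pick do not belong to the set: leave them where they lie.

Things in the scene. Friction and masses are not known exactly. Their poses are not given: they have to be found in the camera images.
- small_weight: smallest of the three round brass check weights with a smaller round knob on top: 25 mm across, 19 mm high, upright. Origin: centre of its underside, z up. Lift it across its full 25 mm width, keeping the fingertips about 8 mm above its underside so that they clear the well's rim when it is seated. Starts on the board (top 10 mm above the range top).
- medium_weight: middle of the three round brass check weights with a smaller round knob on top: 33 mm across, 24 mm high, upright. Origin: centre of its underside, z up. Lift it across its full 33 mm width, keeping the fingertips about 8 mm above its underside so that they clear the well's rim when it is seated. Starts on the board (top 10 mm above the range top).
- large_weight: largest of the three round brass check weights with a smaller round knob on top: 40 mm across, 30 mm high, upright. Origin: centre of its underside, z up. Lift it across its full 40 mm width, keeping the fingertips about 8 mm above its underside so that they clear the well's rim when it is seated. Starts on the board (top 10 mm above the range top).
- tweezers: steel tweezers with two arms, lying flat: 128 mm long (along its x axis), 14 mm wide (y), 9 mm high. Origin: middle of its underside. Grip across the width at the middle. Starts on the board (top 10 mm above the range top).
- caddy: low dark wooden caddy, brass corners, fixed on the board, 149 (x) x 240 (y) x 14 mm. Origin: centre of its underside, z up. Walls and floor 4 mm thick. The tweezers bay is the open, grey-lined one along its near side (-x): 62 (x) by 232 mm (y) inside, its middle at x = -39.5 mm, y = 0, floor 4 mm above the origin. The rear row at x = +33 mm holds the three well blocks (tops 2 mm above the walls).
- well_small: pale wooden block, 74 x 74 x 12 mm, with one round well, the narrowest of three: 39 mm across, 6 mm deep, green bottom. Origin: centre of the block's underside, z up; well centred on it, bottom 6 mm and rim 12 mm above it. Fixed in the caddy's rear row, turned with it; 76 mm apart, in any order. Tall pots stand behind the board, from x = 0.59 m: keep clear.
- well_medium: pale wooden block, 74 x 74 x 12 mm, with one round well, the middle of three: 47 mm across, 6 mm deep, green bottom. Origin: centre of the block's underside, z up; well centred on it, bottom 6 mm and rim 12 mm above it. Fixed in the caddy's rear row, turned with it; 76 mm apart, in any order. Tall pots stand behind the board, from x = 0.59 m: keep clear.
- well_large: pale wooden block, 74 x 74 x 12 mm, with one round well, the widest of three: 54 mm across, 6 mm deep, green bottom. Origin: centre of the block's underside, z up; well centred on it, bottom 6 mm and rim 12 mm above it. Fixed in the caddy's rear row, turned with it; 76 mm apart, in any order. Tall pots stand behind the board, from x = 0.59 m: keep clear.
- burner_cap: look-alike: brass gas burner cap with dark slots round its rim and a dark hexagon nut on top, 38 mm across, 23 mm high. Not part of the set. Origin: centre of its underside. Starts on the board (top 10 mm above the range top).
- steel_pick: look-alike: single thin dark steel pick with a knurled middle, 152 mm long (x), 9 mm wide and high. Not part of the set. Origin: on its underside, midway along its length. Starts on the board (top 10 mm above the range top).

How it is judged:
At the end, for the whole second after the job is handed in: Each weight rests upright in the well of its own size, within 9 mm of its centre and on its bottom (within 3 mm); the tweezers rest flat on the floor of the long bay, within 0.42 rad of its length; burner cap and steel pick lie within 20 mm of where they began (horizontal distance between small_weight and well_small below 0.009 m and z of small_weight in the frame of well_small below 0.009 m and angle between each of small_weight, medium_weight, large_weight, tweezers's own z axis and vertical below 0.12 rad and linear speed of each of small_weight, medium_weight, large_weight, tweezers below 0.02 m/s and horizontal distance between medium_weight and well_medium below 0.009 m and z of medium_weight in the frame of well_medium below 0.009 m and horizontal distance between large_weight and well_large below 0.009 m and z of large_weight in the frame of well_large below 0.009 m and x of tweezers in the frame of caddy between -0.066 and -0.013 m and y of tweezers in the frame of caddy between -0.056 and 0.056 m and z of tweezers in the frame of caddy below 0.008 m and angle between the x axis of tweezers and the y axis of caddy, either way round below 0.42 rad and distance of each of burner_cap, steel_pick from where it was at the start of the episode below 0.02 m); the robot touches nothing.
It fails at once if the burner cap is moved more than 20 mm or tipped (distance of burner_cap from where it was at the start of the episode above 0.02 m or angle between burner_cap's own z axis and vertical above 0.6 rad).
It fails at once if the steel pick is moved more than 20 mm (distance of steel_pick from where it was at the start of the episode above 0.02 m).
It also fails if it takes over 112 s, if anything falls off the work surface, if the arm or the gripper's body presses on something with over 40 N, if the wrist force passes 120 N, or if a joint passes its speed limit or range.

## Working session

There is one attempt and no reset: what is moved stays moved. The work goes in short steps, Python scripts to look and compute and a tool call to move; the robot and the scene stay as the last step left them, time stands still between calls to the robot, and variables do not carry over. Pictures are saved under pics/ and viewed, at most 14 in all, crops included, and the job is handed in when it is done.

Besides the shell and the picture viewer there is one more tool, called after "Request:" as a command line: name --pt "numbers of a row" for each row, then --argument value for the rest. play_rows: Moves the arm, as the interface text tells. Its arguments: {"type":"object","properties":{"commands":{"type":"array"},"grip_force":{"type":"number"}},"required":["commands"]}

```bash
mkdir -p pics; cat > h.py <<'E'
import numpy as np, cv2
from cell import manip
def snap(n,f):
    im,d=manip.snapshot(n); cv2.imwrite('pics/'+f+'.png',im); np.save('pics/'+f+'.npy',d); return im,d
def ray(n,u,v):
    c=manip.camera_model(n); K=np.array(c['mtx']); R=np.array(c['rotation'])
    x=np.linalg.solve(K,[u,v,1]); return np.array(c['eye']), R@np.array([x[0],-x[1],-1])
def atz(n,u,v,z):
    e,d=ray(n,u,v); return e+d*(z-e[2])/d[2]
def atd(n,u,v,dep):
    e,d=ray(n,u,v); return e+d*dep
E
python3 - <<'E'
from h import *
for n in('scene','top'):
    snap(n,n+'0'); print(manip.camera_model(n))
print(manip.sense())
E
```

```text
{'mtx': array([[377.93467704,   0.        , 318.15473271],
       [  0.        , 377.93467704, 195.12714946],
       [  0.        ,   0.        ,   1.        ]]), 'eye': array([-0.06961914, -0.47971064,  0.73338442]), 'rotation': array([ 0.75845217, -0.32962569, -0.79213614])}
{'mtx': array([[479.87390791,   0.        , 323.02688629],
       [  0.        , 479.87390791, 198.64667921],
       [  0.        ,   0.        ,   1.        ]]), 'eye': array([ 0.28904867, -0.00213739,  1.31092461]), 'rotation': array([ 0.12014689, -0.09566796, -1.55133922])}
{'time_s': 0.1, 'qpos': array([ 1.25198667e+00,  3.20220314e-01,  1.56552035e+00, -2.58217846e-05,
        1.25738952e+00, -2.00150935e-02]), 'joint_velocities': array([ 0.00100263, -0.00057698, -0.00200871, -0.00029479, -0.00209226,
       -0.0004549 ]), 'tau': array([-1.69262232e-03, -4.13332450e+01, -2.32507306e+01,  7.26741878e-02,
        4.21788124e-02, -3.78646371e-05]), 'tool_pos': array([0.16914132, 0.54910626, 0.21322299]), 'orientation': array([-4.67553908e-01, -3.10636691e+00,  2.38688782e-03]), 'force': array([ 0.18684093, -0.52877137,  0.29689355]), 'torque': array([0.02173082, 0.00530906, 0.01070226]), 'grasp_force': 0.0, 'finger_gap': 0.0912006455306603}
```

Rotation is a rotation vector; fix that and view.

```bash
sed -i "s/R=np.array(c\['rotation'\])/R=cv2.Rodrigues(np.array(c['rotation']))[0]/" h.py
```

```text
(no output)
```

View pics/top0.png

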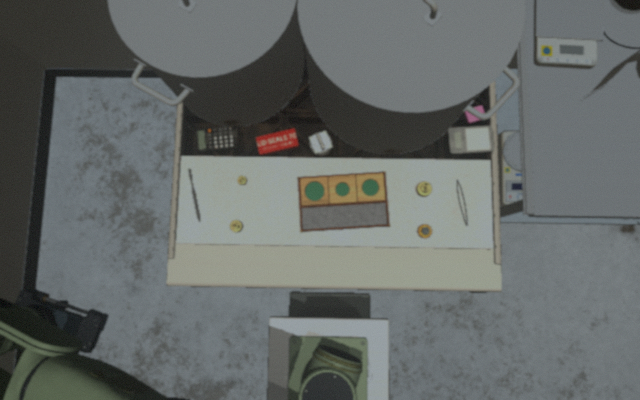

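View pics/scene0.png

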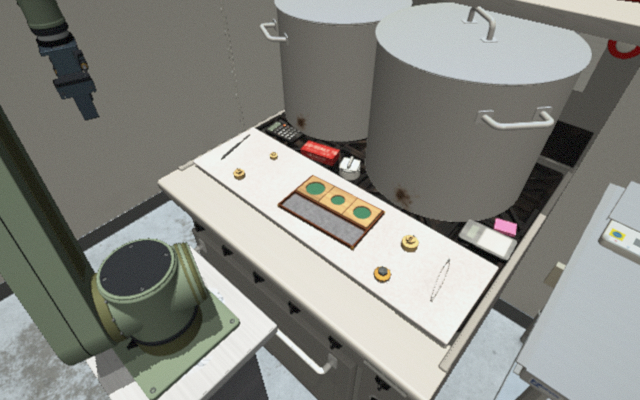

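The top view shows, left to right: pick (194,195), small weight (242,180), another brass piece (236,226), caddy (343,202), then brass (423,189), probably the cap (424,231) and tweezers (462,202). I'll enlarge both to check.

```bash
python3 - <<'E'
import cv2,numpy as np
t=cv2.imread('pics/top0.png'); s=cv2.imread('pics/scene0.png')
L=dict(fx=5,fy=5,interpolation=cv2.INTER_CUBIC)
a=cv2.resize(t[165:245,180:260],None,**L); b=cv2.resize(t[165:245,405:485],None,**L)
cv2.imwrite('pics/c1.png',np.hstack([a,b]))
cv2.imwrite('pics/c2.png',cv2.resize(t[165:240,290:395],None,fx=7,fy=7,interpolation=cv2.INTER_CUBIC))
a=cv2.resize(s[135:195,215:295],None,**L); b=cv2.resize(s[225:305,360:460],None,fx=4,fy=4,interpolation=cv2.INTER_CUBIC)
b=b[:300]; cv2.imwrite('pics/c3.png',np.hstack([a,b]))
E
```

```text
(no output)
```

View pics/c1.png

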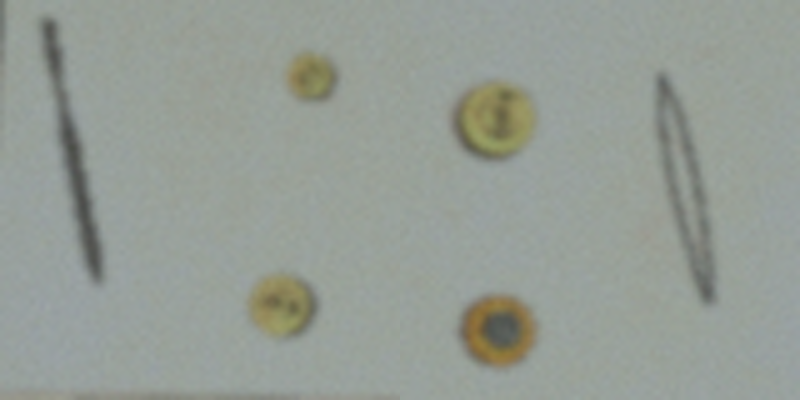

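View pics/c2.png

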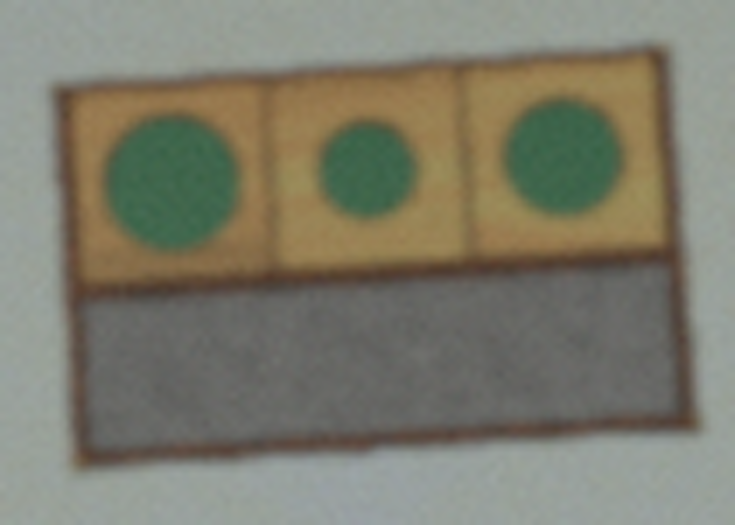

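View pics/c3.png

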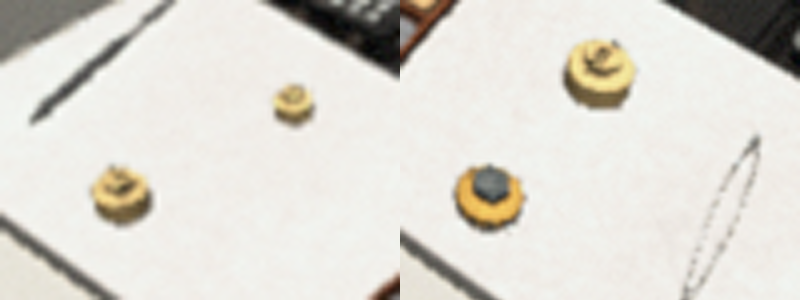

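```bash
cat > m.py <<'E'
from h import *
f=lambda c,s,x,y:((c[0]+.5)/s-.5+x,(c[1]+.5)/s-.5+y)
T=dict(small=f((312,76),5,180,165),medium=f((283,303),5,180,165),large=f((97,117),5,405,165),cap=f((100,329),5,405,165),
 tw1=f((262,75),5,405,165),tw2=f((309,300),5,405,165),pk1=f((47,20),5,180,165),pk2=f((97,282),5,180,165),wl=f((172,182),7,290,165),ws=f((367,168),7,290,165),wm=f((563,156),7,290,165),
 c1=f((60,92),7,290,165),c2=f((663,50),7,290,165),c3=f((695,425),7,290,165),c4=f((80,463),7,290,165))
S=dict(small=f((294,100),5,215,135),medium=f((121,188),5,215,135),large=f((199,72),4,360,225),wl=(316.5,188),ws=(338,199.5),wm=(362,212),tw1=f((357,138),4,360,225))
d=np.load('pics/top0.npy'); 
for k,p in T.items():
    e,r=ray('top',*p); u,v=int(round(p[0])),int(round(p[1]))
    out=[k,np.round(p,1),'depthXYZ',np.round(e+r*np.median(d[v-1:v+2,u-1:u+2]),4)]
    if k in S:
        e2,r2=ray('scene',*S[k]); s=np.linalg.lstsq(np.c_[r,-r2],e2-e,rcond=None)[0]
        a,b=e+r*s[0],e2+r2*s[1]; out+=['tri',np.round((a+b)/2,4),'gap',round(np.linalg.norm(a-b),4)]
    print(*out)
for p in[(215,200),(400,180),(443,215)]: print('board',atd('top',*p,np.median(d[p[1]-3:p[1]+4,p[0]-3:p[0]+4])))
E
python3 m.py
```

```text
small [242.  179.8] depthXYZ [0.515  0.2409 0.0281] tri [0.5166 0.2418 0.0213] gap 0.0011
medium [236.2 225.2] depthXYZ [0.3905 0.2501 0.0347] tri [0.3912 0.2521 0.0248] gap 0.0003
large [424. 188.] depthXYZ [ 0.4979 -0.25    0.0407] tri [ 0.501  -0.2537  0.0196] gap 0.0011
cap [424.6 230.4] depthXYZ [ 0.3851 -0.2518  0.0331]
tw1 [457.  179.6] depthXYZ [ 0.5274 -0.346   0.0117] tri [ 0.5274 -0.3461  0.0105] gap 0.0007
tw2 [466.4 224.6] depthXYZ [ 0.4041 -0.3683  0.0135]
pk1 [189.  168.6] depthXYZ [0.5468 0.3919 0.0134]
pk2 [199. 221.] depthXYZ [0.4021 0.3568 0.012 ]
wl [314.1 190.6] depthXYZ [0.4895 0.0442 0.0208] tri [0.491  0.0426 0.0222] gap 0.0046
ws [342.  188.6] depthXYZ [ 0.4963 -0.0315  0.0198] tri [ 0.4965 -0.032   0.0227] gap 0.0017
wm [370.  186.9] depthXYZ [ 0.5021 -0.1076  0.0204] tri [ 0.5024 -0.108   0.0229] gap 0.0017
c1 [298.1 177.7] depthXYZ [0.5241 0.0886 0.0225]
c2 [384.3 171.7] depthXYZ [ 0.5439 -0.1459  0.0243]
c3 [388.9 225.3] depthXYZ [ 0.3982 -0.1587  0.0204]
c4 [301.  230.7] depthXYZ [0.3803 0.0779 0.0116]
board [0.46084163 0.31642326 0.00951048]
board [ 0.52422832 -0.19061235  0.00985858]
board [ 0.42939458 -0.30637124  0.01111295]
```

Enlarged: small weight top (242,180), medium (236,225), large (424,188), cap with nut (425,230), tweezers ends (457,180) and (466,225). The wells are large (314,191), small (342,189), medium (370,187); heights agree with a 10 mm board. First I turn the tool (closing line along world y) and go above the small weight.

```bash
cat > go.py <<'E'
import sys,numpy as np,cv2
from cell import manip
def go(x,y,z,psi):
    s=manip.sense(); R=cv2.Rodrigues(np.array(s['orientation']))[0]; p=s['tool_pos']
    cur=np.arctan2(R[1,1],R[0,1]); dz=(psi-cur+np.pi)%(2*np.pi)-np.pi
    c,n=np.cos(psi),np.sin(psi); d=np.array([x,y,z])-p
    print('t',s['time_s'],'pos',p.round(4),'psi',round(cur,3),'q6',round(s['qpos'][5],2),'tilt',round(np.arccos(-R[2,2]),4),'gap',s['finger_gap'].round(4) if hasattr(s['finger_gap'],'round') else s['finger_gap'])
    print('yaw units',round(-dz/(np.pi/2),4),'then tx',round(-n*d[0]+c*d[1],4),'ty',round(c*d[0]+n*d[1],4),'tz',round(-d[2],4))
go(*map(float,sys.argv[1:]))
E
python3 go.py 0.5155 0.2415 0.10 1.5708
```

```text
t 0.1 pos [0.1691 0.5491 0.2132] psi 1.272 q6 -0.02 tilt 0.0015 gap 0.0912006455306603
yaw units -0.1902 then tx -0.3464 ty -0.3076 tz 0.1132
```

Request:
play_rows --pt "0 0 0 -0.065 0" --pt "0 0 0 -0.065 0" --pt "0 0 0 -0.065 0" --pt "0 0 0 0 0" --grip_force 15

```text
time_s: 0.5
tool_pos: [0.1692, 0.5493, 0.2135]
orientation: [0.011, -3.141, 0.001]
force: [-0.8, -0.6, 0.4]
finger_gap: 0.0619
grasp_force: 0.0
```

```bash
python3 go.py 0.5155 0.2415 0.10 1.5708
```

```text
t 0.5 pos [0.1692 0.5493 0.2135] psi 1.578 q6 -0.33 tilt 0.0009 gap 0.061856484084775495
yaw units 0.0047 then tx -0.3463 ty -0.3078 tz 0.1135
```

Request:
play_rows --pt "-0.0289 -0.0257 0 0 0" --pt "-0.0289 -0.0257 0 0 0" --pt "-0.0289 -0.0257 0 0 0" --pt "-0.0289 -0.0257 0 0 0" --pt "-0.0289 -0.0257 0 0 0" --pt "-0.0289 -0.0257 0.012 0 0" --pt "-0.0289 -0.0257 0.015 0 0" --pt "-0.0289 -0.0257 0.02 0 0" --pt "-0.0289 -0.0257 0.02 0 0" --pt "-0.0289 -0.0257 0.02 0 0" --pt "-0.0289 -0.0257 0.02 0 0" --pt "-0.0284 -0.0251 0.0 0 0"

```text
time_s: 1.7
tool_pos: [0.517, 0.2422, 0.1038]
orientation: [0.007, -3.136, 0.004]
force: [1.2, -0.1, -0.2]
finger_gap: 0.0455
grasp_force: 0.0
```

Request:
play_rows --pt "0 0 0 0 0" --pt "0 0 0 0 0"

```text
time_s: 1.9
tool_pos: [0.518, 0.2439, 0.1066]
orientation: [0.006, -3.141, -0.0]
force: [-0.5, 1.0, -0.4]
finger_gap: 0.0455
grasp_force: 0.0
```

```bash
python3 go.py 0.5155 0.2415 0.018 1.5708; python3 -c "
from h import *
im,d=snap('scene','s1');im2,d2=snap('top','t1')
L=dict(fx=5,fy=5,interpolation=cv2.INTER_CUBIC)
cv2.imwrite('pics/c4.png',np.hstack([cv2.resize(im[100:200,220:300],None,**L),cv2.resize(im2[130:230,200:280],None,**L)]))"
```

```text
t 1.9 pos [0.518  0.2439 0.1066] psi 1.575 q6 -1.16 tilt 0.001 gap 0.045518421315515076
yaw units 0.0025 then tx 0.0025 ty -0.0024 tz 0.0886
```

View pics/c4.png

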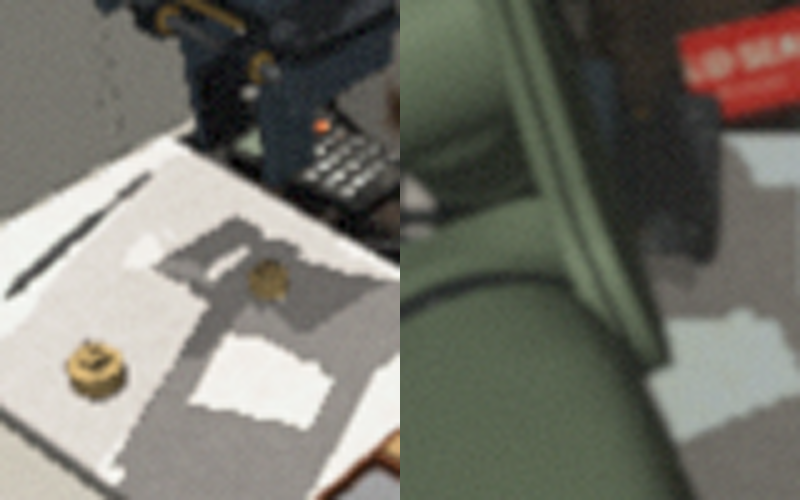

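The scene crop shows the small weight (269,280 in the crop) in the gripper's shadow, below the fingers. I correct the offset, descend and grip.

Request:
play_rows --pt "0.0025 -0.0024 0.015 0 0" --pt "0 0 0.02 0 0" --pt "0 0 0.02 0 0" --pt "0 0 0.015 0 0" --pt "0 0 0.01 0 0" --pt "0 0 0.0086 0 0" --pt "0 0 0 0 0" --pt "0 0 0 0 0"

```text
time_s: 2.8
tool_pos: [0.5156, 0.2423, 0.0188]
orientation: [-0.012, 3.141, 0.001]
force: [0.9, -0.1, -0.2]
finger_gap: 0.0456
grasp_force: 0.0
```

```bash
python3 go.py 0.5155 0.2415 0.018 1.5708
```

```text
t 2.8 pos [0.5156 0.2423 0.0188] psi 1.579 q6 -1.16 tilt 0.0008 gap 0.04559983183317633
yaw units 0.005 then tx 0.0001 ty -0.0008 tz 0.0008
```

Request:
play_rows --pt "0 0 0.0005 0 -1" --pt "0 0 0 0 -1" --pt "0 0 0 0 -1" --pt "0 0 0 0 -1" --pt "0 0 0 0 -1" --pt "0 0 0 0 -1"

```text
time_s: 3.4
tool_pos: [0.5157, 0.2421, 0.0183]
orientation: [-0.012, 3.141, 0.001]
force: [-0.3, -0.0, 3.6]
finger_gap: 0.0243
grasp_force: 15.0
```

Request:
play_rows --pt "0 0 -0.01 0 -1" --pt "0 0 -0.02 0 -1" --pt "0 0 -0.02 0 -1" --pt "0 0 -0.01 0 -1" --pt "0 0 0 0 -1"

```text
time_s: 3.9
tool_pos: [0.5163, 0.2423, 0.0795]
orientation: [-0.012, 3.139, 0.002]
force: [-0.1, 0.2, -0.9]
finger_gap: 0.0242
grasp_force: 15.0
```

```bash
python3 go.py 0.4965 -0.0317 0.028 1.5708
```

```text
t 3.9 pos [0.5163 0.2423 0.0795] psi 1.578 q6 -1.16 tilt 0.0034 gap 0.02419017750977833
yaw units 0.0048 then tx 0.0198 ty -0.274 tz 0.0515
```

Request:
play_rows --pt "0.002 -0.015 0 0.005 -1" --pt "0.002 -0.03 0 0 -1" --pt "0.002 -0.03 0 0 -1" --pt "0.002 -0.03 0 0 -1" --pt "0.002 -0.03 0 0 -1" --pt "0.002 -0.03 0 0 -1" --pt "0.002 -0.03 0 0 -1" --pt "0.002 -0.03 0 0 -1" --pt "0.002 -0.03 0 0 -1" --pt "0.002 -0.019 0 0 -1" --pt "0 0 0 0 -1" --pt "0 0 0 0 -1"

```text
time_s: 5.1
tool_pos: [0.4943, -0.0325, 0.077]
orientation: [-0.003, -3.14, -0.001]
force: [-0.5, 0.6, -1.5]
finger_gap: 0.0247
grasp_force: 15.0
```

```bash
python3 go.py 0.4965 -0.0317 0.028 1.5708
```

```text
t 5.1 pos [ 0.4943 -0.0325  0.077 ] psi 1.569 q6 -1.66 tilt 0.0021 gap 0.024685356514156192
yaw units -0.0013 then tx -0.0022 ty 0.0008 tz 0.049
```

Request:
play_rows --pt "-0.0022 0.0008 0.01 0 -1" --pt "0 0 0.015 0 -1" --pt "0 0 0.01 0 -1" --pt "0 0 0.007 0 -1" --pt "0 0 0.005 0 -1" --pt "0 0 0 0 -1" --pt "0 0 0 0 -1"

```text
time_s: 5.8
tool_pos: [0.4979, -0.0312, 0.031]
orientation: [0.0, 3.141, 0.0]
force: [-0.5, 0.4, -0.5]
finger_gap: 0.0242
grasp_force: 15.0
```

```bash
python3 go.py 0.4965 -0.0317 0.028 1.5708
```

```text
t 5.8 pos [ 0.4979 -0.0312  0.031 ] psi 1.571 q6 -1.66 tilt 0.0005 gap 0.024189797945421428
yaw units -0.0001 then tx 0.0014 ty -0.0005 tz 0.003
```

Request:
play_rows --pt "0.0012 0 0.002 0 -1" --pt "0 0 0 0 -1" --pt "0 0 0 0 0" --pt "0 0 0 0 0" --pt "0 0 0 0 0" --pt "0 0 -0.01 0 0" --pt "0 0 -0.02 0 0" --pt "0 0 -0.03 0 0" --pt "0 0 -0.01 0 0" --pt "0 0 0 0 0"

```text
time_s: 6.8
tool_pos: [0.4977, -0.0314, 0.1007]
orientation: [0.001, 3.137, -0.0]
force: [0.0, 0.1, -0.5]
finger_gap: 0.046
grasp_force: 0.0
```

```bash
python3 go.py 0.391 0.251 0.09 1.5708
```

```text
t 6.8 pos [ 0.4977 -0.0314  0.1007] psi 1.57 q6 -1.66 tilt 0.0044 gap 0.04602488733038117
yaw units -0.0002 then tx 0.1067 ty 0.2824 tz 0.0107
```

Go to the medium weight, with a wider opening (about 57 mm).

Request:
play_rows --pt "0.005 0.015 0 0 0.25" --pt "0.011 0.03 0 0 0.25" --pt "0.011 0.03 0 0 0.25" --pt "0.011 0.03 0 0 0.25" --pt "0.011 0.03 0 0 0.25" --pt "0.011 0.03 0 0 0.25" --pt "0.011 0.03 0 0 0.25" --pt "0.011 0.03 0 0 0.25" --pt "0.011 0.03 0 0 0.25" --pt "0.011 0.025 0 0 0.25" --pt "0 0 0 0 0.25" --pt "0 0 0 0 0.25"

```text
time_s: 8.0
tool_pos: [0.391, 0.2488, 0.0977]
orientation: [0.003, -3.139, 0.003]
force: [0.3, -0.7, -1.2]
finger_gap: 0.0571
grasp_force: 0.0
```

```bash
python3 go.py 0.391 0.251 0.018 1.5708
```

```text
t 8.0 pos [0.391  0.2488 0.0977] psi 1.573 q6 -1.03 tilt 0.0029 gap 0.057091203987030346
yaw units 0.0011 then tx -0.0 ty 0.0022 tz 0.0797
```

Request:
play_rows --pt "0 0.0015 0.015 0 0.25" --pt "0 0 0.02 0 0.25" --pt "0 0 0.02 0 0.25" --pt "0 0 0.012 0 0.25" --pt "0 0 0.007 0 0.25" --pt "0 0 0.005 0 0.25" --pt "0 0 0 0 0.25" --pt "0 0 0 0 0.25"

```text
time_s: 8.8
tool_pos: [0.3929, 0.2503, 0.0202]
orientation: [0.001, 3.141, 0.001]
force: [0.1, -0.1, -0.5]
finger_gap: 0.0569
grasp_force: 0.0
```

Request:
play_rows --pt "0 0 0 0 -1" --pt "0 0 0 0 -1" --pt "0 0 0 0 -1" --pt "0 0 0 0 -1" --pt "0 0 0 0 -1" --pt "0 0 0 0 -1" --grip_force 20

```text
time_s: 9.4
tool_pos: [0.3929, 0.2507, 0.0202]
orientation: [0.001, 3.141, 0.001]
force: [-1.4, 2.1, 3.6]
finger_gap: 0.0323
grasp_force: 20.0
```

Request:
play_rows --pt "0 0 -0.01 0 -1" --pt "0 0 -0.02 0 -1" --pt "0 0 -0.025 0 -1" --pt "0 0 -0.02 0 -1" --pt "0 0 0 0 -1" --pt "0 0 0 0 -1"

```text
time_s: 10.0
tool_pos: [0.3922, 0.2499, 0.0947]
orientation: [-0.0, -3.141, 0.0]
force: [-0.7, 0.8, -1.6]
finger_gap: 0.0326
grasp_force: 20.0
```

```bash
python3 go.py 0.504 -0.1078 0.030 1.5708
```

```text
t 10.0 pos [0.3922 0.2499 0.0947] psi 1.571 q6 -1.03 tilt 0.0003 gap 0.032571124239803975
yaw units -0.0002 then tx -0.1118 ty -0.3577 tz 0.0647
```

Request:
play_rows --pt "-0.005 -0.015 0 0 -1" --pt "-0.011 -0.035 0 0 -1" --pt "-0.011 -0.035 0 0 -1" --pt "-0.011 -0.035 0 0 -1" --pt "-0.011 -0.035 0 0 -1" --pt "-0.011 -0.035 0 0 -1" --pt "-0.011 -0.035 0 0 -1" --pt "-0.011 -0.035 0 0 -1" --pt "-0.011 -0.035 0 0 -1" --pt "-0.011 -0.035 0 0 -1" --pt "-0.0078 -0.0277 0 0 -1" --pt "0 0 0 0 -1"

```text
time_s: 11.2
tool_pos: [0.5043, -0.1104, 0.0932]
orientation: [-0.006, -3.14, 0.001]
force: [-0.9, -0.0, -1.1]
finger_gap: 0.0322
grasp_force: 20.0
```

Request:
play_rows --pt "0 0 0 0 -1" --pt "0 0 0 0 -1"

```text
time_s: 11.4
tool_pos: [0.503, -0.1065, 0.0938]
orientation: [0.0, -3.139, -0.002]
force: [-1.1, 1.1, -1.4]
finger_gap: 0.0322
grasp_force: 20.0
```

```bash
python3 go.py 0.504 -0.1078 0.030 1.5708
```

```text
t 11.4 pos [ 0.503  -0.1065  0.0938] psi 1.571 q6 -1.8 tilt 0.0028 gap 0.03221897562593842
yaw units 0.0001 then tx -0.001 ty -0.0013 tz 0.0638
```

Request:
play_rows --pt "-0.001 -0.0013 0.015 0 -1" --pt "0 0 0.02 0 -1" --pt "0 0 0.012 0 -1" --pt "0 0 0.007 0 -1" --pt "0 0 0.004 0 -1" --pt "0 0 0.003 0 -1" --pt "0 0 0 0 -1" --pt "0 0 0 0 -1"

```text
time_s: 12.2
tool_pos: [0.5055, -0.1089, 0.0342]
orientation: [0.001, 3.141, -0.0]
force: [0.1, 0.5, -0.4]
finger_gap: 0.0322
grasp_force: 20.0
```

```bash
python3 go.py 0.504 -0.1078 0.030 1.5708
```

```text
t 12.2 pos [ 0.5055 -0.1089  0.0342] psi 1.57 q6 -1.8 tilt 0.0009 gap 0.03222007240207767
yaw units -0.0003 then tx 0.0015 ty 0.0011 tz 0.0042
```

Request:
play_rows --pt "0.0012 0.001 0.0032 0 -1" --pt "0 0 0 0 -1" --pt "0 0 0 0 0.15" --pt "0 0 0 0 0.15" --pt "0 0 0 0 0.15" --pt "0 0 -0.01 0 0.15" --pt "0 0 -0.02 0 0.15" --pt "0 0 -0.03 0 0.15" --pt "0 0 -0.015 0 0.15" --pt "0 0 0 0 0.4"

```text
time_s: 13.2
tool_pos: [0.5059, -0.1082, 0.1086]
orientation: [0.0, 3.135, -0.002]
force: [-0.3, -1.2, 0.2]
finger_gap: 0.0575
grasp_force: 0.0
```

```bash
python3 go.py 0.4995 -0.252 0.018 1.5708
```

```text
t 13.2 pos [ 0.5059 -0.1082  0.1086] psi 1.571 q6 -1.8 tilt 0.0063 gap 0.05746581821630142
yaw units -0.0002 then tx 0.0064 ty -0.1438 tz 0.0906
```

Request:
play_rows --pt "0.001 -0.0138 0 0 0.4" --pt "0.001 -0.026 0 0 0.4" --pt "0.001 -0.026 0 0 0.4" --pt "0.001 -0.026 0 0 0.4" --pt "0.001 -0.026 0 0 0.4" --pt "0.0014 -0.026 0 0 0.4" --pt "0 0 0 0 0.4" --pt "0 0 0 0 0.4" --pt "0 0 0 0 0.4"

```text
time_s: 14.1
tool_pos: [0.4968, -0.251, 0.1048]
orientation: [-0.0, -3.14, -0.002]
force: [0.3, 0.2, 1.1]
finger_gap: 0.0638
grasp_force: 0.0
```

```bash
python3 go.py 0.4995 -0.252 0.018 1.5708; python3 -c "
from h import *
im,d=snap('scene','s2');im2,d2=snap('top','t2')
L=dict(fx=4,fy=4,interpolation=cv2.INTER_CUBIC)
cv2.imwrite('pics/c5.png',np.hstack([cv2.resize(im[165:295,285:385],None,**L),cv2.resize(im[165:295,360:460],None,**L)]))"
```

```text
t 14.1 pos [ 0.4968 -0.251   0.1048] psi 1.571 q6 -2.06 tilt 0.0022 gap 0.06379124002038004
yaw units -0.0002 then tx -0.0027 ty -0.001 tz 0.0868
```

View pics/c5.png

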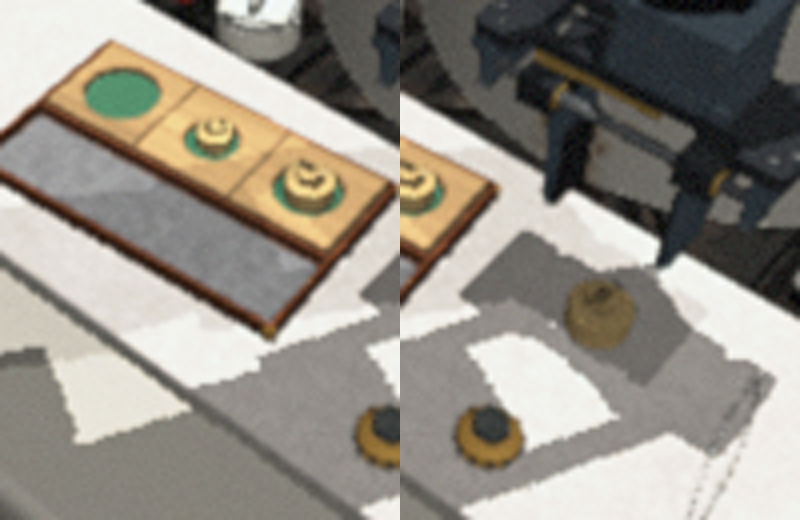

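Both seated in their wells (crop (213,135) and (312,188)), each inside the green ring; cap untouched at (490,437). The fingers stand over the large weight at (600,312). Descend.

Request:
play_rows --pt "-0.0015 -0.001 0.015 0 0.4" --pt "0 0 0.02 0 0.4" --pt "0 0 0.02 0 0.4" --pt "0 0 0.015 0 0.4" --pt "0 0 0.01 0 0.4" --pt "0 0 0.007 0 0.4" --pt "0 0 0 0 0.4" --pt "0 0 0 0 0.4"

```text
time_s: 15.0
tool_pos: [0.4995, -0.2526, 0.0191]
orientation: [0.0, 3.141, -0.001]
force: [0.1, -0.9, 0.2]
finger_gap: 0.0636
grasp_force: 0.0
```

Request:
play_rows --pt "0 0 0 0 -1" --pt "0 0 0 0 -1" --pt "0 0 0 0 -1" --pt "0 0 0 0 -1" --pt "0 0 0 0 -1" --pt "0 0 0 0 -1" --grip_force 25

```text
time_s: 15.6
tool_pos: [0.4992, -0.2527, 0.019]
orientation: [0.001, 3.141, -0.0]
force: [0.1, 0.2, 4.1]
finger_gap: 0.0396
grasp_force: 25.0
```

Request:
play_rows --pt "0 0 -0.01 0 -1" --pt "0 0 -0.02 0 -1" --pt "0 0 -0.03 0 -1" --pt "0 0 -0.02 0 -1" --pt "0 0 0 0 -1" --pt "0 0 0 0 -1"

```text
time_s: 16.2
tool_pos: [0.4986, -0.2523, 0.0983]
orientation: [-0.0, -3.141, -0.001]
force: [-0.4, -0.5, -2.9]
finger_gap: 0.0395
grasp_force: 25.0
```

```bash
python3 go.py 0.4905 0.0435 0.029 1.5708
```

```text
t 16.2 pos [ 0.4986 -0.2523  0.0983] psi 1.57 q6 -2.06 tilt 0.0007 gap 0.039469893550567306
yaw units -0.0002 then tx 0.0081 ty 0.2958 tz 0.0693
```

Request:
play_rows --pt "0.001 0.0158 0 0 -1" --pt "0.001 0.03 0 0 -1" --pt "0.001 0.03 0 0 -1" --pt "0.001 0.03 0 0 -1" --pt "0.001 0.03 0 0 -1" --pt "0.001 0.03 0 0 -1" --pt "0.001 0.03 0 0 -1" --pt "0.0011 0.03 0 0 -1" --pt "0 0.03 0 0 -1" --pt "0 0.025 0 0 -1" --pt "0 0.015 0 0 -1" --pt "0 0 0 0 -1"

```text
time_s: 17.4
tool_pos: [0.4893, 0.0455, 0.0973]
orientation: [0.004, -3.138, -0.001]
force: [0.1, 0.0, -1.9]
finger_gap: 0.0393
grasp_force: 25.0
```

Request:
play_rows --pt "0 0 0 0 -1" --pt "0 0 0 0 -1"

```text
time_s: 17.6
tool_pos: [0.4904, 0.0429, 0.098]
orientation: [-0.001, -3.14, 0.0]
force: [-0.2, -0.1, -2.2]
finger_gap: 0.0394
grasp_force: 25.0
```

```bash
python3 go.py 0.4905 0.0435 0.029 1.5708
```

```text
t 17.6 pos [0.4904 0.0429 0.098 ] psi 1.57 q6 -1.51 tilt 0.0015 gap 0.039366184377697906
yaw units -0.0004 then tx -0.0001 ty 0.0006 tz 0.069
```

Request:
play_rows --pt "0 0.0006 0.015 0 -1" --pt "0 0 0.02 0 -1" --pt "0 0 0.015 0 -1" --pt "0 0 0.007 0 -1" --pt "0 0 0.005 0 -1" --pt "0 0 0.004 0 -1" --pt "0 0 0 0 -1" --pt "0 0 0 0 -1"

```text
time_s: 18.4
tool_pos: [0.4914, 0.0438, 0.0331]
orientation: [0.001, 3.141, 0.0]
force: [0.3, 0.8, -2.1]
finger_gap: 0.0391
grasp_force: 25.0
```

```bash
python3 go.py 0.4905 0.0435 0.029 1.5708
```

```text
t 18.4 pos [0.4914 0.0438 0.0331] psi 1.57 q6 -1.5 tilt 0.001 gap 0.03911559424836839
yaw units -0.0003 then tx 0.0009 ty -0.0003 tz 0.0041
```

Request:
play_rows --pt "0.0009 0 0.0033 0 -1" --pt "0 0 0 0 -1" --pt "0 0 0 0 0.3" --pt "0 0 0 0 0.3" --pt "0 0 0 0 0.3" --pt "0 0 -0.01 0 0.3" --pt "0 0 -0.02 0 0.3" --pt "0 0 -0.03 0 0.3" --pt "0 0 -0.02 0 0.0" --pt "0 0 0 0 -0.2" --pt "0 0 0 0 -0.2"

```text
time_s: 19.5
tool_pos: [0.4901, 0.0438, 0.1097]
orientation: [0.001, 3.141, 0.0]
force: [-0.9, 0.4, 0.6]
finger_gap: 0.0385
grasp_force: 0.0
```

```bash
python3 go.py 0.466 -0.357 0.10 1.75
```

```text
t 19.5 pos [0.4901 0.0438 0.1097] psi 1.57 q6 -1.5 tilt 0.001 gap 0.03853115896505542
yaw units -0.1143 then tx 0.0952 ty -0.3901 tz 0.0097
```

Request:
play_rows --pt "0 0 0 -0.057 -0.2" --pt "0 0 0 -0.057 -0.2" --pt "0.005 -0.0201 0 0 -0.2" --pt "0.01 -0.04 0 0 -0.2" --pt "0.01 -0.04 0 0 -0.2" --pt "0.01 -0.04 0 0 -0.2" --pt "0.01 -0.04 0 0 -0.2" --pt "0.01 -0.04 0 0 -0.2" --pt "0.01 -0.04 0 0 -0.2" --pt "0.01 -0.04 0 0 -0.2" --pt "0.01 -0.04 0 0 -0.2" --pt "0.01 -0.03 0 0 -0.2"

```text
time_s: 20.7
tool_pos: [0.4615, -0.3392, 0.1076]
orientation: [0.278, -3.127, -0.002]
force: [0.5, 0.4, 0.8]
finger_gap: 0.0364
grasp_force: 0.0
```

Request:
play_rows --pt "0 -0.02 0 0 -0.2" --pt "0 0 0 0 -0.2" --pt "0 0 0 0 -0.2" --pt "0 0 0 0 -0.2"

```text
time_s: 21.1
tool_pos: [0.4655, -0.3555, 0.1085]
orientation: [0.281, -3.127, -0.003]
force: [0.7, 0.5, -0.1]
finger_gap: 0.0363
grasp_force: 0.0
```

```bash
python3 go.py 0.466 -0.357 0.014 1.75; python3 -c "
from h import *
im,d=snap('scene','s3')
L=dict(fx=4,fy=4,interpolation=cv2.INTER_CUBIC)
cv2.imwrite('pics/c6.png',np.hstack([cv2.resize(im[165:305,295:385],None,**L),cv2.resize(im[180:320,380:480],None,**L)]))"
```

```text
t 21.1 pos [ 0.4655 -0.3555  0.1085] psi 1.75 q6 -2.42 tilt 0.0025 gap 0.036262991935222734
yaw units 0.0002 then tx -0.0002 ty -0.0016 tz 0.0945
```

View pics/c6.png

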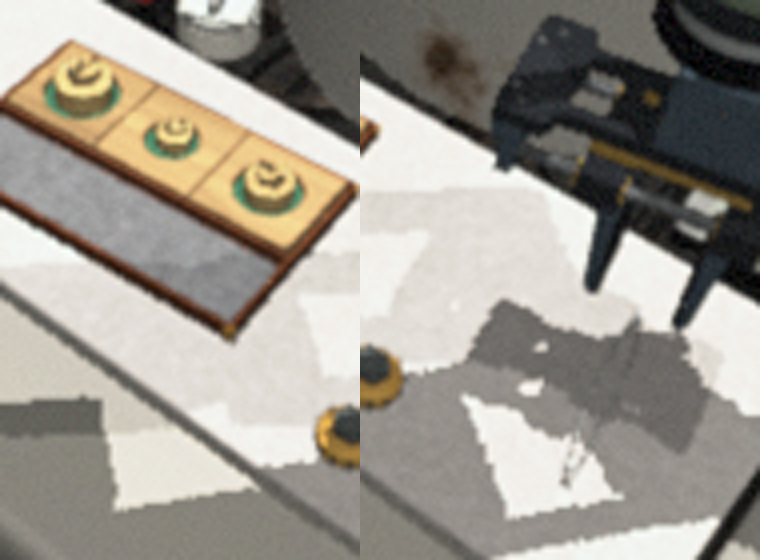

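All three weights stand in their wells; the tweezers run from about (637,320) to (572,480) under the fingers. Descend onto them.

Request:
play_rows --pt "0 -0.0016 0.02 0 -0.2" --pt "0 0 0.025 0 -0.2" --pt "0 0 0.02 0 -0.2" --pt "0 0 0.015 0 -0.2" --pt "0 0 0.008 0 -0.2" --pt "0 0 0.004 0 -0.2" --pt "0 0 0 0 -0.2" --pt "0 0 0 0 -0.2"

```text
time_s: 21.95
tool_pos: [0.4668, -0.3587, 0.0181]
orientation: [-0.281, 3.128, -0.001]
force: [-0.1, -0.0, -0.4]
finger_gap: 0.0363
grasp_force: 0.0
```

```bash
python3 go.py 0.466 -0.357 0.0135 1.75
```

```text
t 21.95 pos [ 0.4668 -0.3587  0.0181] psi 1.75 q6 -2.42 tilt 0.0014 gap 0.03629278645498088
yaw units -0.0001 then tx 0.0005 ty 0.0018 tz 0.0046
```

Request:
play_rows --pt "0 0.0015 0.0045 0 -0.2" --pt "0 0 0 0 -0.2" --pt "0 0 0 0 -1" --pt "0 0 0 0 -1" --pt "0 0 0 0 -1" --pt "0 0 0 0 -1" --pt "0 0 0 0 -1" --pt "0 0 0 0 -1" --grip_force 15

```text
time_s: 22.75
tool_pos: [0.4661, -0.3571, 0.0129]
orientation: [-0.28, 3.129, -0.0]
force: [-0.4, -0.4, 0.5]
finger_gap: 0.0142
grasp_force: 15.0
```

Request:
play_rows --pt "0 0 -0.01 0 -1" --pt "0 0 -0.02 0 -1" --pt "0 0 -0.03 0 -1" --pt "0 0 -0.03 0 -1" --pt "0 0 0 0 -1" --pt "0 0 0 0 -1"

```text
time_s: 23.35
tool_pos: [0.4662, -0.3572, 0.1038]
orientation: [-0.28, 3.128, -0.002]
force: [-0.4, -0.5, -0.8]
finger_gap: 0.0135
grasp_force: 15.0
```

```bash
python3 go.py 0.424 -0.0375 0.1 1.75
```

```text
t 23.35 pos [ 0.4662 -0.3572  0.1038] psi 1.75 q6 -2.42 tilt 0.0017 gap 0.01346603499511765
yaw units -0.0003 then tx -0.0154 ty 0.3221 tz 0.0038
```

Request:
play_rows --pt "-0.001 0.0151 0 0 -1" --pt "-0.0014 0.03 0 0 -1" --pt "-0.0013 0.03 0 0 -1" --pt "-0.0013 0.03 0 0 -1" --pt "-0.0013 0.03 0 0 -1" --pt "-0.0013 0.03 0 0 -1" --pt "-0.0013 0.03 0 0 -1" --pt "-0.0013 0.03 0 0 -1" --pt "-0.0013 0.03 0 0 -1" --pt "-0.0013 0.03 0 0 -1" --pt "-0.0013 0.025 0 0 -1" --pt "-0.0013 0.012 0 0 -1"

```text
time_s: 24.55
tool_pos: [0.4215, -0.0351, 0.1017]
orientation: [0.283, -3.125, -0.002]
force: [0.3, 0.0, -1.0]
finger_gap: 0.0141
grasp_force: 15.0
```

Request:
play_rows --pt "0 0 0 0.0885 -1" --pt "0 0 0 0.0885 -1" --pt "0 0 0 0.0885 -1" --pt "0 0 0 0.0885 -1" --pt "0 0 0 0.0885 -1" --pt "0 0 0 0.0885 -1" --pt "0 0 0 0.0885 -1" --pt "0 0 0 0.0885 -1" --pt "0 0 0 0.0885 -1" --pt "0 0 0 0.0885 -1" --pt "0 0 0 0.0885 -1" --pt "0 0 0 0.0885 -1"

```text
time_s: 25.75
tool_pos: [0.423, -0.0373, 0.102]
orientation: [-2.135, -2.302, 0.002]
force: [0.6, -0.9, 0.4]
finger_gap: 0.0135
grasp_force: 15.0
```

Request:
play_rows --pt "0 0 0 0 -1" --pt "0 0 0 0 -1" --pt "0 0 0 0 -1"

```text
time_s: 26.05
tool_pos: [0.4236, -0.0373, 0.1026]
orientation: [-2.127, -2.312, 0.001]
force: [0.3, -0.2, -0.2]
finger_gap: 0.014
grasp_force: 15.0
```

```bash
python3 go.py 0.424 -0.0375 0.018 0.083
```

```text
t 26.05 pos [ 0.4236 -0.0373  0.1026] psi 0.083 q6 -0.2 tilt 0.0007 gap 0.014001690454998224
yaw units 0.0001 then tx -0.0002 ty 0.0004 tz 0.0846
```

Request:
play_rows --pt "0 0 0.02 0 -1" --pt "0 0 0.025 0 -1" --pt "0 0 0.02 0 -1" --pt "0 0 0.008 0 -1" --pt "0 0 0.005 0 -1" --pt "0 0 0.003 0 -1" --pt "0 0 0 0 -1" --pt "0 0 0 0 -1"

```text
time_s: 26.85
tool_pos: [0.4245, -0.0374, 0.0224]
orientation: [2.128, 2.309, 0.001]
force: [-0.8, -0.1, 0.2]
finger_gap: 0.0142
grasp_force: 15.0
```

```bash
python3 go.py 0.424 -0.0375 0.0175 0.083
```

```text
t 26.85 pos [ 0.4245 -0.0374  0.0224] psi 0.081 q6 -0.2 tilt 0.0015 gap 0.014162687993184693
yaw units -0.001 then tx -0.0 ty -0.0005 tz 0.0049
```

Request:
play_rows --pt "0 0 0.0045 0 -1" --pt "0 0 0 0 -1" --pt "0 0 0 0 -0.5" --pt "0 0 0 0 -0.5" --pt "0 0 0 0 -0.5" --pt "0 0 -0.01 0 -0.5" --pt "0 0 -0.02 0 -0.5" --pt "0 0 -0.03 0 -0.5" --pt "0 0 -0.03 0 -0.5" --pt "0 0 -0.03 0 -0.5" --pt "0 0 0 0 -0.5"

```text
time_s: 27.95
tool_pos: [0.4268, -0.0377, 0.1417]
orientation: [2.124, 2.304, 0.009]
force: [0.4, -0.3, 1.2]
finger_gap: 0.0234
grasp_force: 0.0
```

Request:
play_rows --pt "-0.03 0 -0.02 0 -0.5" --pt "-0.03 0 -0.02 0 -0.5" --pt "-0.03 0 0 0 -0.5" --pt "-0.03 0 0 0 -0.5" --pt "-0.03 0 0 0 -0.5" --pt "-0.03 0 0 0 -0.5" --pt "-0.03 0 0 0 -0.5" --pt "-0.03 0 0 0 -0.5" --pt "-0.03 0 0 0 -0.5" --pt "0 0 0 0 -0.5"

```text
time_s: 28.95
tool_pos: [0.4458, -0.3094, 0.1766]
orientation: [2.132, 2.306, -0.001]
force: [0.0, 0.3, -0.0]
finger_gap: 0.0231
grasp_force: 0.0
```

```bash
python3 -c "
from h import *
im,d=snap('scene','s4');im2,d2=snap('top','t4')
print(manip.sense()['tool_pos'])
cv2.imwrite('pics/c7.png',np.hstack([cv2.resize(im[165:305,275:395],None,fx=3,fy=3,interpolation=cv2.INTER_CUBIC),cv2.resize(im2[150:255,290:395],None,fx=4,fy=4,interpolation=cv2.INTER_CUBIC)]))"
```

```text
[ 0.44524606 -0.30627382  0.17658352]
```

View pics/c7.png

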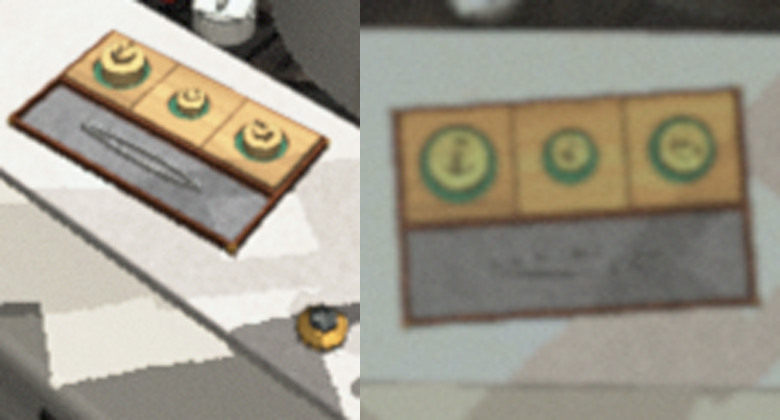

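The three weights sit centred in their green wells (top crop (458,163), (570,155), (682,149)), and the tweezers lie lengthwise in the bay around (575,262). The cap is where it was. I'm handing the job in.

```bash
python3 -c "
from cell import manip
print(manip.close_job())"
```

```text
the job is handed in; nothing more can be done
None
```

I handed the job in at about 29 s: the last pictures show all three weights seated in their own wells and the tweezers lengthwise in the bay. The burner cap and pick were never touched; `close_job()` returned no verdict.

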